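# Make up the embedding kit and the sectioning kit

### The job

Make up two kits: the block of wax and the stack of steel moulds go into the deep tub, one in each compartment, and the specimen cassette and the dropper bottle into the shallow tray, one in each compartment, everything resting on the compartment floor the right way up, as it was found. Once the tub is filled, press its lid on until it is fully down on the rim and the catches at both ends have snapped over it. Leave the petri dish and the beaker where they are.

Things in the scene. Friction and masses are not known exactly. Their poses are not given: they have to be found in the camera images.
- tub: Deep grey plastic tub (all in mm), 42 high, divider 19 high. Outside 92 (x) x 132 (y), walls 4. Divider at y=0; compartments 84 (x) x 60 (y), centres y=+32 and -32; inner floor z=4. Origin: centre of underside. Fixed. At each end (y=+70, -70) a sprung steel catch, 24 wide, 60 high, leans outward to lead the lid in; pushed down with 4 to 12 N the lid springs them back 2 mm and they snap over its edge.
- tray: Shallow aluminium tray (all in mm), 16 high, no catches, divider 13 high; a thin lip makes it 98 x 138 at the rim. Outside 92 (x) x 132 (y), walls 4. Divider at y=0; compartments 84 (x) x 60 (y), centres y=+32 and -32; inner floor z=4. Origin: centre of underside. Fixed.
- lid: White lid, right way up (all in mm). Flange 94 (x) x 135 (y), z 10 to 13; below it a round-edged bead 81 x 121, fits the tub's mouth with 1.5 clearance; on top a bar grip 14 (x) x 50 (y), z 13 to 43. Origin: centre, bottom of bead. 80 g. Closed: origin at tub x=0, y=0, z=32, flange on the rim, long sides parallel, either way round; unsnapped it stops about 8 higher.
- wax_block: Plain ivory block of paraffin wax, 32 mm (x) by 44 mm (y) by 18 mm high. Origin: centre of the underside, z up.
- moulds: Small steel moulds stuck together in a stack, grey, with two grooves round the sides, 30 mm (x) by 39 mm (y) by 22 mm high, slightly narrower at the bottom (24 x 36 mm). One rigid piece. Origin: centre of the underside, z up.
- cassette: Pale specimen cassette, a flat base 40 mm (x) by 28 mm (y) by 6 mm high, carrying a smaller wax pad 25 x 24 mm with a brown spot, 11 mm high in all. Origin: centre of the underside, z up.
- dropper_bottle: Upright round bottle of dark glass with a black dropper top: body 32 mm in diameter up to 62 mm, 102 mm high in all. Origin: centre of the underside, z up.
- petri_dish: Bystander: clear round petri dish, 57 mm in diameter, 12 mm high. Not to be moved. Origin: centre of the underside.
- beaker: Bystander: small glass beaker, 52 mm in diameter, 65 mm high. Not to be moved. Origin: centre of the underside.
Things that resemble listed ones, but are neither listed nor needed, are in the scene too. Leave any red look-alike of the wax_block alone.

How it is judged (in metres and radians):
At the end, for the whole second after the job is handed in: Wax and moulds in different compartments of the tub, cassette and bottle in different ones of the tray: upright within 0.15 rad, under 4 mm off the floor. Lid within 2.5 mm of closed height, 5 mm of centre, 0.04 rad of level. All at rest; dish and beaker never moved 30 mm (x of wax_block in the frame of tub between -0.04 and 0.04 m and y of wax_block in the frame of tub between -0.062 and 0.062 m and z of wax_block in the frame of tub between 0.001 and 0.008 m and angle between each of wax_block, moulds, cassette, dropper_bottle's own z axis and vertical below 0.15 rad and x of moulds in the frame of tub between -0.04 and 0.04 m and y of moulds in the frame of tub between -0.062 and 0.062 m and z of moulds in the frame of tub between 0.001 and 0.008 m and x of cassette in the frame of tray between -0.04 and 0.04 m and y of cassette in the frame of tray between -0.062 and 0.062 m and z of cassette in the frame of tray between 0.001 and 0.008 m and x of dropper_bottle in the frame of tray between -0.04 and 0.04 m and y of dropper_bottle in the frame of tray between -0.062 and 0.062 m and z of dropper_bottle in the frame of tray between 0.001 and 0.008 m and ((y of wax_block in the frame of tub above 0.01 m and y of moulds in the frame of tub below -0.01 m) or (y of wax_block in the frame of tub below -0.01 m and y of moulds in the frame of tub above 0.01 m)) and ((y of cassette in the frame of tray above 0.01 m and y of dropper_bottle in the frame of tray below -0.01 m) or (y of cassette in the frame of tray below -0.01 m and y of dropper_bottle in the frame of tray above 0.01 m)) and z of lid in the frame of tub between 0.0295 and 0.0345 m and horizontal distance between lid and tub below 0.005 m and angle between lid's own z axis and vertical below 0.04 rad and linear speed of each of wax_block, moulds, cassette, dropper_bottle, lid below 0.02 m/s); the robot touches nothing.
It fails at once if the petri dish or the beaker is disturbed (distance of any of petri_dish, beaker from where it was at the start of the episode above 0.03 m).
It also fails if it takes over 128 s, if anything falls off the work surface, if the arm or the gripper's body presses on something with over 40 N, if the wrist force passes 120 N, or if a joint passes its speed limit or range.

### The arm

A 6-joint arm with a two-finger parallel gripper is mounted at the origin on a cart in front of the work surface, level with it; the furniture and walls round the work are solid. World frame = base frame: x ahead of the robot, y to its left, z up, the work surface at z = 0. Lengths are in mm, angles in rad, forces in N, time in s.
With the tool pointing down it reaches from about 350 to 875 mm from the base axis. Payload 4.2 kg.
Tool frame: the origin (TCP) lies at the very end of the fingers, on their centre line; the grasp point (between the pads) lies 19 mm behind it (arm.pinch_z is the distance from the TCP to the grasp point, in mm); x points along the fingers, y is the direction in which the jaws open and shut, and the axes are right-handed (so a half turn about x gives the same grasp; the last joint's range is limited). The gripper opens to 85 mm and grips with 20 to 120 N. Pads are 22 mm wide; open, the fingers measure 114 mm over their backs; the gripper's body (76 mm by 85 mm) begins 54 mm behind the grasp point. The pads swing forward as they close: fully open they stand 13 mm farther back than shut.
Start: joints at [1.378, 0.385, 0.008, 0, -1.194, -0.259], TCP at [272.832, 562.283, 231.312] pointing down, gripper open.
Joint ranges: [-3.14, 3.14], [-1.21, 2.06], [-1.07, 1.41], [-3.16, 2.05], [-2.99, -0.16], [-3.1, 3.1]. Speed limits (rad/s): [2.79, 2.79, 3.14, 3.14, 3.14, 3.14].

### API

Orientations are given as a unit quaternion [x, y, z, w].
In Python, from bench import arm gives the robot as it stands.
- The arm moves only by the tool drive_tool, never from a script. Its argument "motion" is a list of rows, each a list of 4 numbers: the shift along the tool's x, y, z in mm, then the turn about the tool's x in degrees. In form: [[dx, dy, dz, spin], ...]. A call has 1 to 10 rows; each row shifts and turns the commanded pose from where the row before left it, along the tool's axes as they then stand; what a row does not reach is not made up. A row lasts 1/12 s, in which the tool goes at most 41.7 mm and 7.16 degrees, less where a joint would pass 70% of its speed; a pose out of reach is approached as far as the arm can. A call with a gripper value outside its range is refused whole. "grip" is the finger opening in mm, from 0 to 85.4, set as the call begins (left out, the last holds). The fingers move at their own pace and stop on an object; the grip force is fixed at half the most. Time passes only in rows, so rows that do not move let the fingers close. It gives the time, the measured TCP pose, the force and the opening at its end, in the units of the state.
- arm.read_state(): the state, without advancing time (a new reading comes with each control period).
- arm.get_image(name): name is "scene" or "top"; returns the picture (420x560x3 uint8, red, green, blue); there is no depth.
- arm.calibration(name): a dict with "K" (3x3 intrinsics, pixels), "eye" and "attitude" of the camera in the world. Camera axes: x right, y up, looking along -z (the intrinsics and any distortion apply to the point x, -y, -z); pixel columns grow to the right and rows downward; lengths in mm; the calibration is good to about 2 mm. A picture is of the moment at which its call begins. calibration takes no time and is no camera call.
- arm.job_done(): hands the job in, once; it reports no verdict.
The state is a dict: "clock": time; "joints": joint angles; "joint_vel": joint speeds; "joint_efforts": joint torques, N m; "position": TCP position; "ee_rot": TCP orientation; "contact_force": force on the tool from outside, world axes, zero at the start; "wrist_torque": the same for the moment, N m; "gripper_width": finger opening in mm.
Only numpy, scipy, OpenCV 4.12 (cv2) and the standard library are available. Lean on these libraries where they do the work, as an engineer would, in place of code of your own. Each camera call takes 0.05 s, during which the arm holds its last target. There are 200 camera calls.

## Working session

There is one attempt and no reset: what is moved stays moved. The work goes in short steps, Python scripts to look and compute and a tool call to move; the robot and the scene stay as the last step left them, time stands still between calls to the robot, and variables do not carry over. Pictures are saved under pics/ and viewed, about 12 in all and at most 16, crops included, and the job is handed in when it is done.

Besides the shell and the picture viewer there is one more tool, called as name(argument=value, ...), one argument or row to a line, values as JSON. drive_tool: Moves the arm, as the interface text tells. Its arguments: {"type":"object","properties":{"motion":{"type":"array"},"grip":{"type":"number"}},"required":["motion"]}

```bash
mkdir -p pics; ls; cat > h.py <<'E'
import numpy as np, cv2
from scipy.spatial.transform import Rotation as R
from bench import arm
def snap(n,f):
    im=arm.get_image(n); cv2.imwrite('pics/'+f,im[:,:,::-1]); return im
E
python3 - <<'E'
from h import *
for n in('top','scene'):
    snap(n,n+'0.png'); print(n,arm.calibration(n))
s=arm.read_state(); print(s); print(R.from_quat(s['ee_rot']).as_matrix().round(3), arm.pinch_z)
E
```

```text
pics
top {'K': array([[513.87992666,   0.        , 278.04620837],
       [  0.        , 513.87992666, 216.51087037],
       [  0.        ,   0.        ,   1.        ]]), 'eye': array([ 363.63343699,  -89.04617088, 1051.61323033]), 'attitude': array([ 0.07608008, -0.07287392, -0.69427599,  0.71195651])}
scene {'K': array([[424.09351166,   0.        , 283.06043932],
       [  0.        , 424.09351166, 214.02522811],
       [  0.        ,   0.        ,   1.        ]]), 'eye': array([ 269.10321534,  287.66667271, 1038.91125418]), 'attitude': array([-0.07804037,  0.21218097,  0.91266581, -0.34048502])}
{'clock': 0.1, 'joints': array([ 1.37763190e+00,  3.85477776e-01,  6.76399880e-03, -4.01166787e-04,
       -1.19398405e+00, -2.58592981e-01]), 'joint_vel': array([ 0.00212789, -0.0013212 ,  0.00190668,  0.00142237,  0.00261408,
       -0.00146385]), 'joint_efforts': array([-5.36385528e-05, -3.93317592e+01,  1.88931048e+01,  4.19789582e+00,
       -2.56429703e-03,  5.43966280e-06]), 'position': array([272.61338867, 561.84232867, 230.33771053]), 'ee_rot': array([-0.68902282,  0.15909278,  0.68924236,  0.15774031]), 'contact_force': array([ 0.35341353,  0.2771589 , -0.2842567 ]), 'wrist_torque': array([ 0.00692619, -0.04602426,  0.03401111]), 'gripper_width': 85.45820443809453}
[[-0.001 -0.437 -0.9  ]
 [-0.002 -0.9    0.437]
 [-1.     0.002 -0.   ]] 18.700000000000003
```

View pics/top0.png

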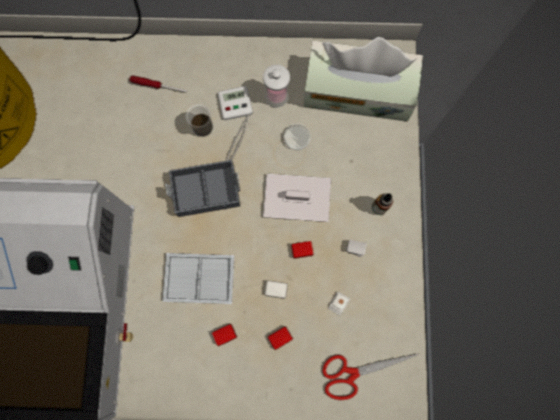

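View pics/scene0.png

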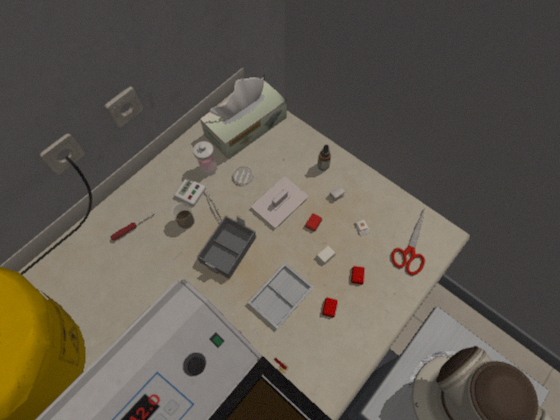

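```bash
cat >> h.py <<'E'
CAL={n:arm.calibration(n) for n in('top','scene')}
def bp(n,uv,z=0):
    c=CAL[n];uv=np.atleast_2d(np.asarray(uv,float));K=c['K']
    d=np.c_[(uv[:,0]-K[0,2])/K[0,0],-(uv[:,1]-K[1,2])/K[1,1],-np.ones(len(uv))]
    d=R.from_quat(c['attitude']).apply(d); return (c['eye']+d*((z-c['eye'][2])/d[:,2])[:,None])[:,:2]
def pj(n,P):
    c=CAL[n];q=R.from_quat(c['attitude']).inv().apply(np.atleast_2d(P)-c['eye']);K=c['K']
    return np.c_[K[0,2]-K[0,0]*q[:,0]/q[:,2],K[1,2]+K[1,1]*q[:,1]/q[:,2]]
E
python3 - <<'E'
from h import *
for k,uv,z in [('tub',(203,188),42),('tray',(199,278),16),('lid',(297,198),43),('wax',(276,289),18),('moulds',(357,247),22),('cass',(340,302),11),('bottle',(384,200),80),('petri',(296,137),12),('beaker',(200,122),65),('machine corner',(130,210),0),('red',(303,250),18),('botleftmach',(118,419),0),('img bot',(400,419),0)]:
    print(k,bp('top',uv,z).round(0))
im=cv2.imread('pics/top0.png')
cv2.imwrite('pics/c1.png',cv2.resize(im[150:350,160:410],None,fx=3.2,fy=3,interpolation=cv2.INTER_CUBIC)[:600])
E
```

```text
tub [[635.  72.]]
tray [[455.  74.]]
lid [[ 619. -119.]]
wax [[437. -81.]]
moulds [[ 525. -243.]]
cass [[ 415. -210.]]
bottle [[ 610. -287.]]
petri [[ 761. -115.]]
beaker [[769.  83.]]
machine corner [[595. 230.]]
red [[ 517. -134.]]
botleftmach [[181. 217.]]
img bot [[ 195. -327.]]
```

View pics/c1.png

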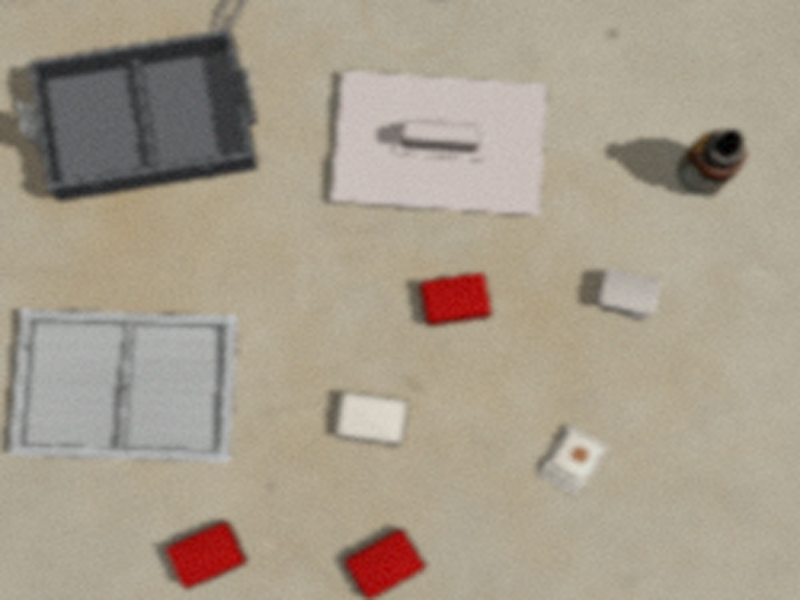

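```bash
cat > fit.py <<'E'
from h import *
C={'tub':([(36,62),(230,35),(255,168),(57,196)],42),'tray':([(20,310),(237,317),(229,460),(11,456)],16),
'lid':([(342,72),(545,85),(540,213),(331,201)],13),'wax':([(341,394),(407,397),(402,443),(337,437)],18),
'moulds':([(606,270),(659,279),(655,315),(601,305)],22)}
for k,(c,z) in C.items():
    uv=np.array(c)/[3.2,3]+[160,150]-.35
    p=bp('top',uv,z); r=cv2.minAreaRect(p.astype(np.float32)); 
    a=p[1]-p[0]+p[2]-p[3]   # along image right ~ -y world
    print(k,p.mean(0).round(1),'yaw of y axis(deg from +y)',np.degrees(np.arctan2(a[0],-a[1])).round(1),'edges',np.linalg.norm(p-np.roll(p,-1,0),axis=1).round(1))
E
python3 fit.py; python3 - <<'E'
from h import *
out=[]
for n,(u,v) in [('top',(340,302)),('scene',(362,228)),('top',(357,247)),('scene',(337,194)),('top',(383,204)),('scene',(324,160))]:
    im=cv2.imread(f'pics/{n}0.png'); c=cv2.getRectSubPix(im,(44,44),(u,v)); out.append(cv2.resize(c,(264,264),interpolation=cv2.INTER_CUBIC))
cv2.imwrite('pics/c2.png',np.vstack([np.hstack(out[0::2]),np.hstack(out[1::2])]))
E
```

```text
tub [635.7  68.7] yaw of y axis(deg from +y) 10.3 edges [125.4  95.3 125.6  95.3]
tray [455.1  75.2] yaw of y axis(deg from +y) -0.1 edges [137.9  95.5 135.7  97.6]
lid [ 628.5 -119.8] yaw of y axis(deg from +y) -2.4 edges [133.6  91.6 135.1  92.8]
wax [437.1 -80.8] yaw of y axis(deg from +y) -2.7 edges [41.4 30.5 40.6 28.5]
moulds [ 524.9 -242. ] yaw of y axis(deg from +y) -9.5 edges [33.9 24.7 34.5 24.2]
```

View pics/c2.png

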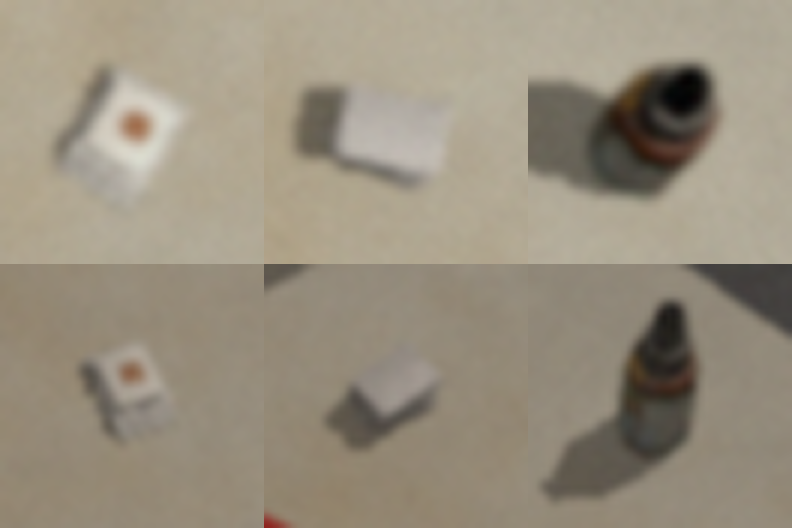

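```bash
cat >> fit.py <<'E'
print()
from scipy.optimize import differential_evolution
M={'tub':[(92,132,42),(84,124,42)],'tray':[(98,138,16)],'lid':[(94,135,13),(14,50,43)],'wax':[(32,44,18)],'moulds':[(30,39,22)],'cassette':[(40,28,6)]}
I={'tub':(636,69,10),'tray':(455,75,0),'lid':(628.5,-120,-2.4),'wax':(437,-81,-2.7),'moulds':(525,-242,-9.5),'cassette':(413,-210,55)}
G={}
for n in('top','scene'):
    im=cv2.GaussianBlur(cv2.imread(f'pics/{n}0.png').astype(np.float32),(0,0),1.0)
    G[n]=np.stack([cv2.Sobel(im,-1,1,0).sum(2),cv2.Sobel(im,-1,0,1).sum(2)],-1)
def rect(w,h,z,p):
    t=np.linspace(-.5,.5,40);o=np.full(40,.5)
    q=np.r_[np.c_[t*w,o*h],np.c_[o*w,-t*h],np.c_[-t*w,-o*h],np.c_[-o*w,t*h]]
    a=np.radians(p[2]);return np.c_[q@np.array([[np.cos(a),np.sin(a)],[-np.sin(a),np.cos(a)]])+p[:2],np.full(160,z)]
def cost(p,k,ns):
    s=0
    for n in ns:
        for w,h,z in M[k]:
            uv=pj(n,rect(w,h,z,p)).astype(np.float32)
            g=cv2.remap(G[n],uv[:,0],uv[:,1],cv2.INTER_LINEAR).reshape(4,40,2)
            d=np.diff(uv.reshape(4,40,2)[:,[0,-1]],axis=1)[:,0];d/=np.linalg.norm(d,axis=1)[:,None]
            nn=np.c_[-d[:,1],d[:,0]]
            s-=np.abs((g*nn[:,None]).sum(2).mean(1)).clip(0,250).sum() if len(ns) else 0
    return s
if __name__=='__main__':
  for k in M:
    b=[(I[k][0]-10,I[k][0]+10),(I[k][1]-10,I[k][1]+10),(I[k][2]-9,I[k][2]+9)]
    print(k,*[(ns,differential_evolution(cost,b,args=(k,ns),seed=1,popsize=20).x.round(1)) for ns in (['top'],['scene'],['top','scene'])])
  print('bottle base',bp('top',[(383-21.5+100/6-.5,204-21.5+163/6-.5)],0))
  uv=np.array([(112,68),(187,100),(125,208),(62,160),(135,127)])/6-.5+[318.5,280.5]
  print('cass',bp('top',uv,6).round(1), bp('top',uv[:4],6).mean(0), bp('top',uv[4],11))
E
python3 fit.py
```

```text
tub [635.7  68.7] yaw of y axis(deg from +y) 10.3 edges [125.4  95.3 125.6  95.3]
tray [455.1  75.2] yaw of y axis(deg from +y) -0.1 edges [137.9  95.5 135.7  97.6]
lid [ 628.5 -119.8] yaw of y axis(deg from +y) -2.4 edges [133.6  91.6 135.1  92.8]
wax [437.1 -80.8] yaw of y axis(deg from +y) -2.7 edges [41.4 30.5 40.6 28.5]
moulds [ 524.9 -242. ] yaw of y axis(deg from +y) -9.5 edges [33.9 24.7 34.5 24.2]

tub (['top'], array([639.9,  66.8,  11.2])) (['scene'], array([640.2,  75.2,  12.2])) (['top', 'scene'], array([640.7,  71.8,  10.1]))
tray (['top'], array([4.61e+02, 8.12e+01, 1.00e-01])) (['scene'], array([452. ,  85. ,  -1.1])) (['top', 'scene'], array([450.8,  80.4,  -0.9]))
lid (['top'], array([ 629.1, -120.8,   -3.1])) (['scene'], array([ 631.8, -119.8,   -2.3])) (['top', 'scene'], array([ 630.3, -120.3,   -2.5]))
wax (['top'], array([434.7, -75.5,  -6.7])) (['scene'], array([440.6, -78.3, -10.1])) (['top', 'scene'], array([434.7, -79.2,  -6.9]))
moulds (['top'], array([ 528.3, -242.3,  -15.5])) (['scene'], array([ 530.3, -240.7,   -3.7])) (['top', 'scene'], array([ 528.9, -242.2,  -13. ]))
cassette (['top'], array([ 413.6, -215.6,   51.7])) (['scene'], array([ 415.3, -204.8,   56.4])) (['top', 'scene'], array([ 414.5, -216.7,   46.1]))
bottle base [[ 609.81848721 -289.95643208]]
cass [[ 436.2 -203.6]
 [ 426.2 -228.7]
 [ 390.  -207.9]
 [ 405.3 -186.9]
 [ 416.8 -211.3]] [ 414.40413678 -206.77995987] [[ 416.51483928 -210.69684599]]
```

Candidates (top view): wax = ivory block (276,289), versus red look-alikes at (303,250), (224,335) and (280,338). The cassette (340,302) has the brown spot. Moulds are the grey block at (357,247). The bottle is the dark one at (383,204), not the pink jar at (277,85). The crops confirm these choices. I'll set out towards the wax.

drive_tool(
  motion=[
    [-37,0,0,0],
    [-37,0,0,0],
    [-37,0,0,0],
    [0,31.7,-26.8,0],
    [0,31.7,-26.8,0],
    [0,31.7,-26.8,0],
    [0,31.7,-26.8,0],
    [0,31.7,-26.8,0],
    [0,31.7,-26.8,0],
    [0,31.7,-26.8,0],
  ],
)

```text
clock: 0.93
position: [344.5, 278.5, 342.0]
ee_rot: [-0.689, 0.158, 0.689, 0.158]
contact_force: [2.1, -0.7, -0.1]
gripper_width: 85.3
```

```bash
cat > ov.py <<'E'
from fit import *
import sys
def ov(items,crops,out,src='0'):
    # items: {name:(model list,pose)}; crops: (cam,u,v,half)
    o=[]
    for n,u,v,hw in crops:
        im=cv2.imread(f'pics/{n}{src}.png'); f=390/(2*hw)
        A=np.array([[f,0,-f*(u-hw)],[0,f,-f*(v-hw)]]); c=cv2.warpAffine(im,A,(390,290),flags=cv2.INTER_CUBIC)
        for m,p in items:
            for i,(w,h,z) in enumerate(m):
                q=pj(n,rect(w,h,z,p))@A[:,:2].T+A[:,2]
                cv2.polylines(c,[np.round(q*8).astype(np.int32)],True,[(0,255,0),(255,0,255),(0,255,255)][i%3],1,cv2.LINE_AA,3)
        o.append(c)
    cv2.imwrite('pics/'+out,np.vstack([np.hstack(o[i:i+2]) for i in range(0,len(o),2)]))
E
python3 - <<'E'
from ov import *
it=[([(92,132,42),(84,124,42)],(639,70,10.5)),([(98,138,16),(84,124,4)],(455,75,0)),([(94,135,13),(14,50,43)],(629.5,-120.3,-2.7)),([(32,44,18),(32,44,0)],(437,-80.5,-3)),([(30,39,22),(24,36,0)],(526,-242,-10)),([(40,28,6)],(413,-207.5,57))]
ov(it,[('top',202,250,75),('scene',255,280,75),('top',320,270,75),('scene',320,240,75)],'o1.png')
E
```

```text
tub [635.7  68.7] yaw of y axis(deg from +y) 10.3 edges [125.4  95.3 125.6  95.3]
tray [455.1  75.2] yaw of y axis(deg from +y) -0.1 edges [137.9  95.5 135.7  97.6]
lid [ 628.5 -119.8] yaw of y axis(deg from +y) -2.4 edges [133.6  91.6 135.1  92.8]
wax [437.1 -80.8] yaw of y axis(deg from +y) -2.7 edges [41.4 30.5 40.6 28.5]
moulds [ 524.9 -242. ] yaw of y axis(deg from +y) -9.5 edges [33.9 24.7 34.5 24.2]
```

View pics/o1.png

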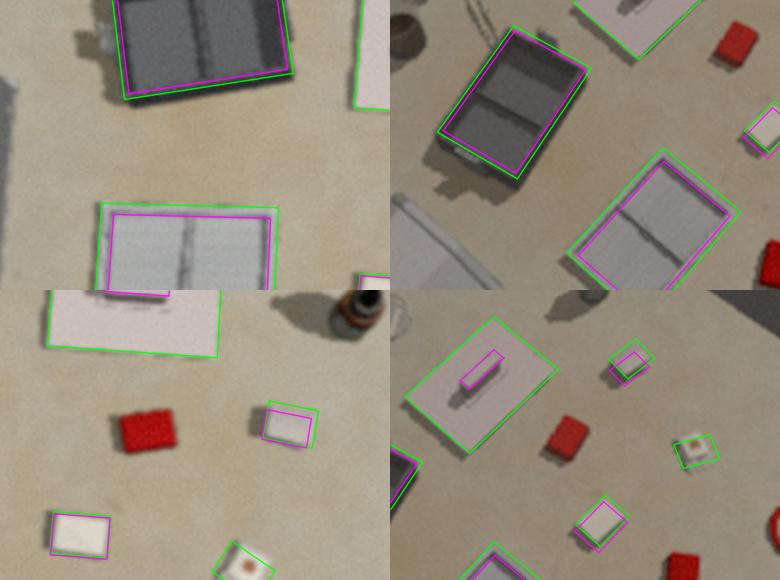

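Overlay check: tub (639,70,10.5°), tray, lid and wax fit in both views. The cassette's long axis should be at −30°. On to the wax.

drive_tool(
  motion=[
    [0,31.5,-26.7,0],
    [0,31.5,-26.7,0],
    [0,31.5,-26.7,0],
    [0,31.5,-26.7,0],
    [0,31.5,-26.7,0],
    [0,31.5,-26.7,0],
    [0,31.5,-26.7,0],
    [0,31.5,-26.7,0],
    [0,31.5,-26.7,0],
    [0,0,0,7],
  ],
)

```text
clock: 1.77
position: [437.4, -84.9, 341.5]
ee_rot: [-0.677, 0.204, 0.678, 0.202]
contact_force: [-0.2, 1.0, 1.0]
gripper_width: 85.6
```

drive_tool(
  motion=[
    [20,0,0,7],
    [20,0,0,7],
    [20,0,0,7],
    [20,0,0,7],
    [20,0,0,7],
    [20,0,0,7],
    [20,0,0,7],
    [20,0,0,7],
    [30,0,0,4],
    [0,0,0,0],
  ],
  grip=60,
)

```text
clock: 2.6
position: [432.9, -79.5, 147.5]
ee_rot: [-0.484, 0.516, 0.489, 0.51]
contact_force: [-0.4, 0.7, 0.2]
gripper_width: 60.0
```

```bash
cat >> h.py <<'E'
def st():
    s=arm.read_state(); m=R.from_quat(s['ee_rot']).as_matrix()
    print('t',round(s['clock'],2),'pos',s['position'].round(1),'tilt',m[2,0].round(4),'jawyaw',np.degrees(np.arctan2(m[1,1],m[0,1])).round(2),'F',s['contact_force'].round(1),'w',round(s['gripper_width'],1),'j',s['joints'].round(2)); return s,m
def to(x,y,z,yaw=None):
    "tool-frame shift to world point; spin (deg) to bring jaw to yaw mod 180"
    s,m=st(); d=m.T@(np.array([x,y,z])-s['position']); sp=None
    if yaw is not None:
        c=np.degrees(np.arctan2(m[1,1],m[0,1])); sp=-((yaw-c+90)%180-90)
    print('shift',d.round(1),'spin',sp if sp is None else round(sp,1))
E
python3 -c "
from h import *
to(437,-80.5,120,-3)"
```

```text
t 2.6 pos [432.9 -79.5 147.5] tilt -0.9999 jawyaw 176.96 F [-0.4  0.7  0.2] w 60.0 j [ 0.19  0.16 -0.54 -0.   -0.88 -0.24]
shift [27.4 -4.5 -0.8] spin -0.0
```

drive_tool(
  motion=[
    [36,-4.5,-1,0],
    [36,0,0,0],
    [36,0,0,0],
    [26,0,0,0],
    [10,0,0,0],
    [0,0,0,0],
  ],
)

```text
clock: 3.1
position: [440.5, -80.7, 6.7]
ee_rot: [-0.487, 0.514, 0.489, 0.51]
contact_force: [0.1, -0.1, 0.9]
gripper_width: 60.0
```

drive_tool(
  motion=[
    [0,0,0,0],
    [0,0,0,0],
    [0,0,0,0],
    [0,0,0,0],
    [0,0,0,0],
    [0,0,0,0],
  ],
  grip=0,
)

```text
clock: 3.6
position: [443.0, -80.3, 10.1]
ee_rot: [-0.488, 0.511, 0.487, 0.513]
contact_force: [-1.1, 2.1, 7.4]
gripper_width: 29.9
```

```bash
python3 -c "
from h import *
st()
snap('top','top1.png')
ims=snap('scene','scene1.png')
a=cv2.imread('pics/top1.png')[180:380,160:410];b=cv2.imread('pics/scene1.png')[130:330,200:450]
cv2.imwrite('pics/v1.png',cv2.resize(np.hstack([a,b]),(800,320)))"
```

```text
t 3.6 pos [443.  -80.3  10.1] tilt -1.0 jawyaw 177.17 F [-1.1  2.1  7.4] w 29.9 j [ 0.18  0.4  -0.68  0.   -0.48 -0.23]
```

View pics/v1.png

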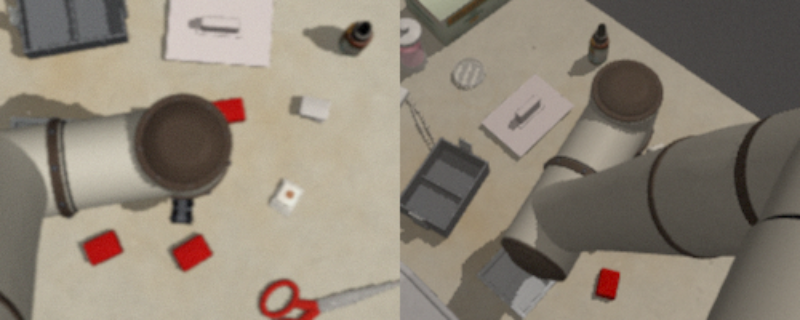

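drive_tool(
  motion=[
    [-15,0,0,0],
    [-35,0,0,0],
    [-35,0,0,0],
    [-35,0,0,0],
    [0,-26,27,0],
    [0,-26,27,0],
    [0,-26,27,0],
    [0,-26,27,0],
    [0,-26,27,0],
    [0,-26,27,-3],
  ],
)

```text
clock: 4.53
position: [606.6, 74.9, 129.5]
ee_rot: [0.501, -0.499, -0.501, -0.5]
contact_force: [1.4, 0.4, 0.6]
gripper_width: 29.8
```

drive_tool(
  motion=[
    [0,-26,27,-4],
    [0,0,0,-6],
    [0,0,0,0],
  ],
)

```text
clock: 4.78
position: [632.3, 102.1, 128.2]
ee_rot: [0.543, -0.453, -0.543, -0.453]
contact_force: [-0.5, -0.6, -0.6]
gripper_width: 30.0
```

```bash
python3 -c "
from h import *
to(633,101.5,16,10.5)
snap('top','top2.png')
ims=snap('scene','scene2.png')
a=cv2.imread('pics/top2.png')[100:300,130:380];b=cv2.imread('pics/scene2.png')[130:330,150:400]
cv2.imwrite('pics/v2.png',cv2.resize(np.hstack([a,b]),(800,320)))"
```

```text
t 4.78 pos [632.3 102.1 128.2] tilt -1.0 jawyaw -169.68 F [-0.5 -0.6 -0.6] w 30.0 j [ 0.41  0.49 -0.09 -0.   -0.99 -0.23]
shift [112.2  -0.5  -0.8] spin -0.2
```

View pics/v2.png

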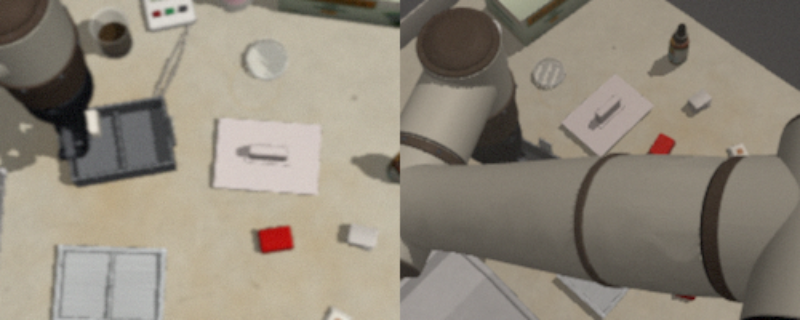

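drive_tool(
  motion=[
    [30,0,0,0],
    [30,0,0,0],
    [25,0,0,0],
    [15,0,0,0],
    [8,0,0,0],
    [4,0,0,0],
    [0,0,0,0],
  ],
)

```text
clock: 5.47
position: [631.2, 99.9, 16.5]
ee_rot: [-0.542, 0.454, 0.542, 0.454]
contact_force: [0.7, 0.1, -0.5]
gripper_width: 30.2
```

drive_tool(
  motion=[
    [0,0,0,0],
    [0,0,0,0],
    [0,0,0,0],
    [0,0,0,0],
    [-15,0,0,0],
    [-35,0,0,0],
    [-35,0,0,0],
    [-35,0,0,0],
    [0,0,0,0],
  ],
  grip=50,
)

```text
clock: 6.22
position: [635.8, 101.6, 145.4]
ee_rot: [0.546, -0.449, -0.539, -0.458]
contact_force: [1.8, -0.9, 1.3]
gripper_width: 50.2
```

```bash
python3 -c "
from h import *
to(523.5,-241,130,-11)"
```

```text
t 6.22 pos [635.8 101.6 145.4] tilt -0.9999 jawyaw -169.8 F [ 1.8 -0.9  1.3] w 50.2 j [ 0.41  0.48 -0.07  0.   -1.01 -0.23]
shift [  12.5  171.5 -317.3] spin 21.2
```

drive_tool(
  motion=[
    [0,19,-35.3,0],
    [0,19,-35.3,0],
    [0,19,-35.3,0],
    [0,19,-35.3,0],
    [0,19,-35.3,0],
    [0,19,-35.3,0],
    [0,19,-35.3,0],
    [0,19,-35.3,0],
    [0,19,-35.3,0],
    [0,0,0,7],
  ],
)

```text
clock: 7.05
position: [516.0, -247.2, 136.4]
ee_rot: [-0.511, 0.488, 0.512, 0.488]
contact_force: [1.3, -0.9, -0.4]
gripper_width: 49.9
```

drive_tool(
  motion=[
    [5,0,0,7],
    [8,0,0,7],
    [0,0,0,0],
  ],
  grip=55,
)

```text
clock: 7.3
position: [517.5, -242.3, 122.1]
ee_rot: [-0.448, 0.546, 0.45, 0.546]
contact_force: [-0.3, -0.4, 0.1]
gripper_width: 54.9
```

```bash
python3 -c "
from h import *
to(523.5,-241,12,-11)
im=snap('top','top3.png')
snap('scene','scene3.png')
a=cv2.imread('pics/top3.png')[150:310,150:350];b=cv2.imread('pics/scene3.png')[170:330,170:370]
cv2.imwrite('pics/v3.png',cv2.resize(np.hstack([a,b]),(800,320)))"
```

```text
t 7.3 pos [ 517.5 -242.3  122.1] tilt -1.0 jawyaw 168.91 F [-0.3 -0.4  0.1] w 54.9 j [-0.15  0.4  -0.27 -0.   -0.9  -0.04]
shift [110.1  -6.    2.3] spin -0.1
```

View pics/v3.png

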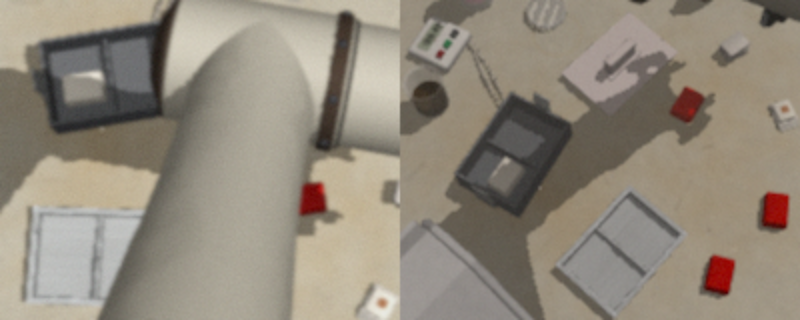

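The wax lies flat in the tub's +y compartment (top crop 82,88; scene crop 500,172). Next, the moulds.

drive_tool(
  motion=[
    [35,-6,2.3,0],
    [35,0,0,0],
    [25,0,0,0],
    [12,0,0,0],
    [3,0,0,0],
    [0,0,0,0],
  ],
)

```text
clock: 7.9
position: [525.3, -240.8, 12.9]
ee_rot: [-0.451, 0.545, 0.451, 0.544]
contact_force: [0.0, 0.7, -0.6]
gripper_width: 55.1
```

drive_tool(
  motion=[
    [0,0,0,0],
    [0,0,0,0],
    [0,0,0,0],
    [0,0,0,0],
    [0,0,0,0],
    [0,0,0,0],
    [-10,0,0,0],
    [-35,0,0,0],
    [-35,0,0,0],
    [-35,0,0,0],
  ],
  grip=0,
)

```text
clock: 8.73
position: [524.5, -241.1, 129.9]
ee_rot: [-0.45, 0.545, 0.451, 0.545]
contact_force: [0.8, -0.2, -0.3]
gripper_width: 22.8
```

```bash
python3 -c "
from h import *
to(644.8,38.5,130,10.5)
im=snap('top','top4.png')
snap('scene','scene4.png')
a=cv2.imread('pics/top4.png')[170:330,280:480];b=cv2.imread('pics/scene4.png')[120:280,230:430]
cv2.imwrite('pics/v4.png',cv2.resize(np.hstack([a,b]),(800,320)))"
```

```text
t 8.73 pos [ 524.5 -241.1  129.9] tilt -1.0 jawyaw 169.11 F [ 0.8 -0.2 -0.3] w 22.8 j [-0.15  0.4  -0.25 -0.   -0.93 -0.04]
shift [-2.000e-01 -6.530e+01  2.972e+02] spin -21.4
```

View pics/v4.png

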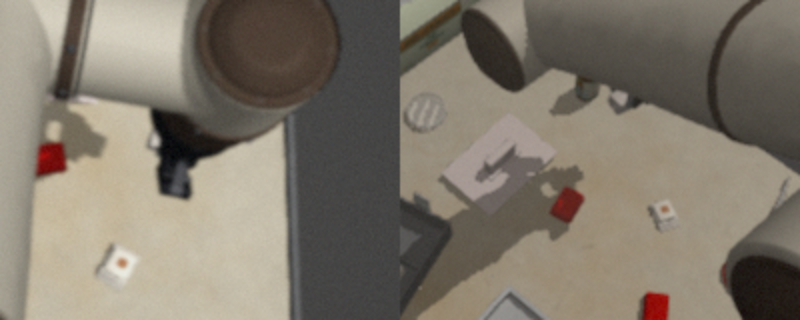

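drive_tool(
  motion=[
    [0,-8.2,37.1,0],
    [0,-8.2,37.1,0],
    [0,-8.2,37.1,0],
    [0,-8.2,37.1,0],
    [0,-8.2,37.1,0],
    [0,-8.2,37.1,0],
    [0,-8.2,37.1,0],
    [0,-8.2,37.1,0],
    [0,0,0,-7],
    [0,0,0,-7],
  ],
)

```text
clock: 9.67
position: [645.8, 40.4, 127.6]
ee_rot: [-0.515, 0.484, 0.516, 0.484]
contact_force: [0.3, -0.3, -1.6]
gripper_width: 22.6
```

drive_tool(
  motion=[
    [0,0,0,-7],
    [0,0,0,0],
  ],
)

```text
clock: 9.83
position: [645.2, 38.3, 127.8]
ee_rot: [-0.542, 0.454, 0.543, 0.453]
contact_force: [0.1, -0.6, -0.8]
gripper_width: 22.9
```

```bash
python3 -c "
from h import *
to(644.8,38.5,18,10.5)
im=snap('top','top5.png')
snap('scene','scene5.png')
a=cv2.imread('pics/top5.png')[140:240,140:265];b=cv2.imread('pics/scene5.png')[170:270,180:305]
cv2.imwrite('pics/v5.png',cv2.resize(np.hstack([a,b]),(800,320),interpolation=cv2.INTER_CUBIC))"
```

```text
t 9.83 pos [645.2  38.3 127.8] tilt -1.0 jawyaw -169.75 F [ 0.1 -0.6 -0.8] w 22.9 j [ 0.31  0.5  -0.07 -0.   -1.   -0.13]
shift [109.8   0.2   0.3] spin -0.2
```

View pics/v5.png

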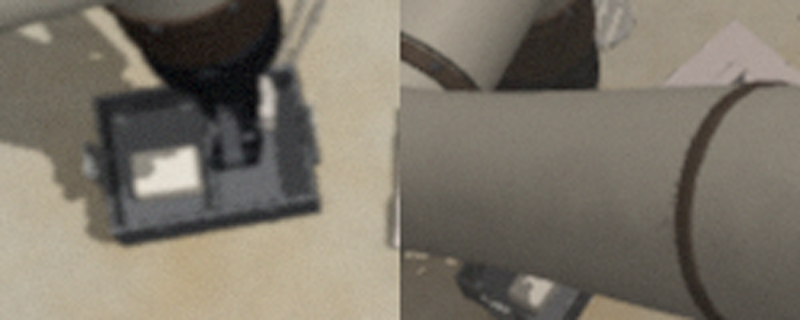

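drive_tool(
  motion=[
    [30,0,0,0],
    [30,0,0,0],
    [25,0,0,0],
    [15,0,0,0],
    [6,0,0,0],
    [3,0,0,0],
    [0,0,0,0],
  ],
)

```text
clock: 10.52
position: [645.5, 37.6, 19.9]
ee_rot: [-0.542, 0.455, 0.542, 0.454]
contact_force: [0.3, -0.0, -1.2]
gripper_width: 23.0
```

drive_tool(
  motion=[
    [2,0,0,0],
    [1,0,0,0],
    [0,0,0,0],
  ],
)

```text
clock: 10.77
position: [646.6, 37.9, 19.3]
ee_rot: [0.543, -0.454, -0.541, -0.455]
contact_force: [-4.0, -0.8, 9.3]
gripper_width: 22.7
```

```bash
python3 -c "
from h import *
st()"
```

```text
t 10.77 pos [646.6  37.9  19.3] tilt -1.0 jawyaw -169.92 F [-4.  -0.8  9.3] w 22.7 j [ 0.31  0.63 -0.17  0.   -0.77 -0.13]
```

drive_tool(
  motion=[
    [0,0,0,0],
    [0,0,0,0],
    [0,0,0,0],
    [0,0,0,0],
    [-15,0,0,0],
    [-35,0,0,0],
    [-35,0,0,0],
    [-35,0,0,0],
    [0,0,0,0],
  ],
  grip=45,
)

```text
clock: 11.52
position: [650.6, 38.6, 144.9]
ee_rot: [0.546, -0.45, -0.539, -0.458]
contact_force: [2.0, -0.0, 0.9]
gripper_width: 45.0
```

```bash
python3 -c "
from h import *
to(414.4,-206.8,120,60)"
```

```text
t 11.52 pos [650.6  38.6 144.9] tilt -0.9999 jawyaw -169.8 F [ 2.  -0.   0.9] w 45.0 j [ 0.31  0.49 -0.05  0.   -1.01 -0.13]
shift [  20.8  276.2 -199.6] spin -49.8
```

drive_tool(
  motion=[
    [0,30.7,-22.2,0],
    [0,30.7,-22.2,0],
    [0,30.7,-22.2,0],
    [0,30.7,-22.2,0],
    [0,30.7,-22.2,0],
    [0,30.7,-22.2,0],
    [0,30.7,-22.2,0],
    [0,30.7,-22.2,0],
    [0,30.7,-22.2,0],
    [0,0,0,-7],
  ],
)

```text
clock: 12.35
position: [403.8, -209.6, 135.8]
ee_rot: [-0.567, 0.422, 0.569, 0.421]
contact_force: [0.1, 0.5, -0.6]
gripper_width: 45.3
```

drive_tool(
  motion=[
    [4,0,0,-7],
    [4,0,0,-7],
    [4,0,0,-7],
    [4,0,0,-7],
    [4,0,0,-7],
    [0,0,0,-7.1],
    [0,0,0,0],
  ],
  grip=48,
)

```text
clock: 12.93
position: [408.7, -207.3, 115.9]
ee_rot: [-0.682, 0.187, 0.682, 0.187]
contact_force: [-0.4, -0.7, 0.8]
gripper_width: 48.1
```

```bash
python3 -c "
from h import *
to(414.4,-206.8,12,60)
im=snap('top','top6.png')
snap('scene','scene6.png')
a=cv2.imread('pics/top6.png')[150:270,155:255];b=cv2.imread('pics/scene6.png')[200:320,190:290];
c=cv2.imread('pics/top6.png')[240:360,270:370]
cv2.imwrite('pics/v6.png',cv2.resize(np.hstack([a,b,c]),(780,312),interpolation=cv2.INTER_CUBIC))"
```

```text
t 12.93 pos [ 408.7 -207.3  115.9] tilt -1.0 jawyaw -120.68 F [-0.4 -0.7  0.8] w 48.1 j [-0.11  0.23 -0.55  0.   -0.79  1.15]
shift [103.9  -3.4  -4.7] spin -0.7
```

View pics/v6.png

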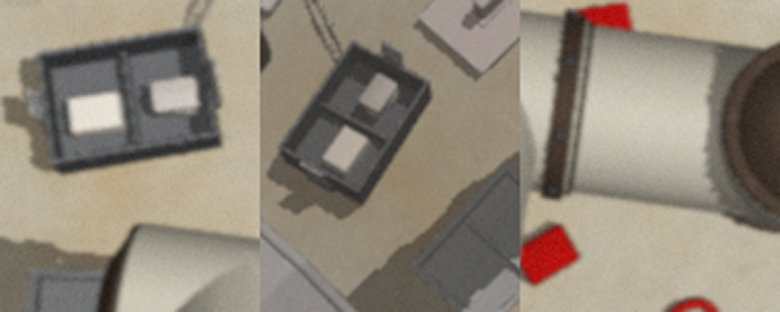

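Wax and moulds both sit flat in the tub, one each side (top crop 95,112 and 172,95). Cassette next.

drive_tool(
  motion=[
    [35,-3.4,-4.7,-0.7],
    [30,0,0,0],
    [22,0,0,0],
    [12,0,0,0],
    [4,0,0,0],
    [0,0,0,0],
  ],
)

```text
clock: 13.53
position: [414.2, -206.7, 12.5]
ee_rot: [-0.682, 0.184, 0.683, 0.184]
contact_force: [0.5, -0.4, 0.2]
gripper_width: 47.6
```

drive_tool(
  motion=[
    [0,0,0,0],
    [0,0,0,0],
    [0,0,0,0],
    [0,0,0,0],
    [0,0,0,0],
    [0,0,0,0],
  ],
  grip=0,
)

```text
clock: 14.03
position: [414.8, -206.8, 13.7]
ee_rot: [0.683, -0.184, -0.683, -0.184]
contact_force: [0.2, 0.5, -0.2]
gripper_width: 0.0
```

```bash
python3 -c "
from h import *
st()"
```

```text
t 14.03 pos [ 414.8 -206.8   13.7] tilt -1.0 jawyaw -120.1 F [ 0.2  0.5 -0.2] w 0.0 j [-0.11  0.41 -0.64 -0.   -0.52  1.16]
```

drive_tool(
  motion=[
    [-20,0,0,0],
    [-40,0,0,0],
    [-40,0,0,0],
    [0,-40,0,0],
    [0,-40,0,0],
    [0,-40,0,0],
    [0,-40,0,0],
    [0,-30,0,0],
  ],
  grip=60,
)

```text
clock: 14.7
position: [511.2, -39.9, 113.9]
ee_rot: [0.684, -0.183, -0.682, -0.183]
contact_force: [0.7, -1.0, 0.0]
gripper_width: 60.3
```

```bash
python3 -c "
from h import *
st()
im=snap('top','top7.png')
snap('scene','scene7.png')
a=cv2.imread('pics/top7.png')[270:330,305:375];b=cv2.imread('pics/scene7.png')[198:258,327:397]
cv2.imwrite('pics/v7.png',cv2.resize(np.hstack([a,b]),(784,336),interpolation=cv2.INTER_CUBIC))"
```

```text
t 14.7 pos [511.2 -39.9 113.9] tilt -1.0 jawyaw -120.02 F [ 0.7 -1.   0. ] w 60.3 j [ 0.24  0.32 -0.43  0.   -0.82  0.81]
```

View pics/v7.png

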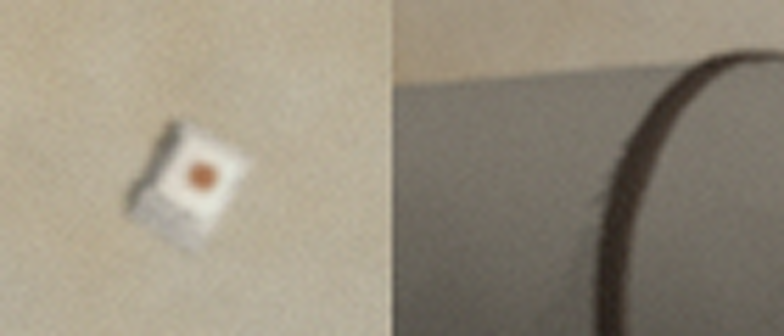

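The cassette is unmoved (spot at crop 203,177): the jaws closed above it, so the tips really are at the TCP when shut. I'll retry lower, at z ≈ 1.5.

drive_tool(
  motion=[
    [0,40,0,0],
    [0,40,0,0],
    [0,40,0,0],
    [0,40,0,0],
    [0,32,0,0],
    [35,0,0,0],
    [0,0,0,0],
  ],
  grip=48,
)

```text
clock: 15.38
position: [408.6, -209.2, 74.7]
ee_rot: [-0.679, 0.185, 0.686, 0.186]
contact_force: [-1.4, -0.3, -1.5]
gripper_width: 48.0
```

```bash
python3 -c "
from h import *
to(414.2,-206.8,1.5,60)"
```

```text
t 15.38 pos [ 408.6 -209.2   74.7] tilt -1.0 jawyaw -120.42 F [-1.4 -0.3 -1.5] w 48.0 j [-0.12  0.3  -0.59 -0.   -0.69  1.16]
shift [73.1 -5.1 -4.2] spin -0.4
```

drive_tool(
  motion=[
    [30,-5,-4,-0.4],
    [25,0,0,0],
    [12,0,0,0],
    [4,0,0,0],
    [1.5,0,0,0],
    [0,0,0,0],
  ],
)

```text
clock: 15.88
position: [420.2, -206.0, 6.4]
ee_rot: [0.684, -0.181, -0.683, -0.181]
contact_force: [0.3, -0.2, -0.1]
gripper_width: 47.7
```

```bash
python3 -c "
from h import *
to(414.2,-206.8,1.5,60)"
```

```text
t 15.88 pos [ 420.2 -206.     6.4] tilt -1.0 jawyaw -119.63 F [ 0.3 -0.2 -0.1] w 47.7 j [-0.11  0.43 -0.64  0.   -0.5   1.16]
shift [4.9 3.7 4.8] spin 0.4
```

drive_tool(
  motion=[
    [0,0,0,0],
    [0,0,0,0],
    [0,0,0,0],
    [0,0,0,0],
    [0,0,0,0],
    [0,0,0,0],
  ],
  grip=0,
)

```text
clock: 16.38
position: [420.4, -206.2, 7.2]
ee_rot: [0.684, -0.181, -0.683, -0.181]
contact_force: [-0.5, 1.5, 5.0]
gripper_width: 20.3
```

drive_tool(
  motion=[
    [0,0,0,0],
    [0,0,0,0],
    [0,0,0,0],
    [0,0,0,0],
    [0,0,0,0],
  ],
  grip=48,
)

```text
clock: 16.8
position: [419.5, -206.2, 5.8]
ee_rot: [-0.683, 0.181, 0.684, 0.181]
contact_force: [-0.5, 0.6, 0.4]
gripper_width: 48.1
```

```bash
python3 -c "
from h import *
to(414.8,-206.8,1.5,60)"
```

```text
t 16.8 pos [ 419.5 -206.2    5.8] tilt -1.0 jawyaw -119.69 F [-0.5  0.6  0.4] w 48.1 j [-0.11  0.43 -0.64 -0.   -0.5   1.16]
shift [4.3 2.9 3.8] spin 0.3
```

drive_tool(
  motion=[
    [2,2.9,3.8,0],
    [1.5,0,0,0],
    [0,0,0,0],
  ],
)

```text
clock: 17.05
position: [414.0, -206.8, 1.9]
ee_rot: [-0.683, 0.181, 0.684, 0.181]
contact_force: [0.2, 0.8, 0.2]
gripper_width: 48.4
```

drive_tool(
  motion=[
    [0,0,0,0],
    [0,0,0,0],
    [0,0,0,0],
    [0,0,0,0],
    [0,0,0,0],
  ],
  grip=0,
)

```text
clock: 17.47
position: [414.9, -206.8, 2.6]
ee_rot: [0.684, -0.181, -0.683, -0.181]
contact_force: [-1.7, 0.0, 4.6]
gripper_width: 26.2
```

```bash
python3 -c "
from h import *
st()"
```

```text
t 17.47 pos [ 414.9 -206.8    2.6] tilt -1.0 jawyaw -119.67 F [-1.7  0.   4.6] w 26.2 j [-0.11  0.43 -0.65  0.   -0.49  1.16]
```

drive_tool(
  motion=[
    [-10,0,0,0],
    [-35,0,0,0],
    [-35,0,0,0],
    [0,-36.6,15.1,0],
    [0,-36.6,15.1,0],
    [0,-36.6,15.1,0],
    [0,-36.6,15.1,0],
    [0,-36.6,15.1,0],
    [0,-36.6,15.1,0],
    [0,-36.6,15.1,0],
  ],
)

```text
clock: 18.3
position: [449.6, 70.1, 82.2]
ee_rot: [0.684, -0.181, -0.683, -0.181]
contact_force: [1.2, -0.2, -0.5]
gripper_width: 26.1
```

drive_tool(
  motion=[
    [0,-36.6,15.1,0],
    [0,0,0,7],
    [0,0,0,7],
    [0,0,0,7],
    [0,0,0,7],
    [0,0,0,7],
    [0,0,0,7],
    [0,0,0,7],
    [0,0,0,7],
    [0,0,0,4],
  ],
)

```text
clock: 19.13
position: [454.8, 107.4, 82.0]
ee_rot: [-0.5, 0.5, 0.5, 0.5]
contact_force: [-0.8, -0.6, -0.7]
gripper_width: 26.0
```

drive_tool(
  motion=[
    [0,0,0,0],
  ],
)

```text
clock: 19.22
position: [454.7, 107.4, 82.0]
ee_rot: [-0.501, 0.499, 0.501, 0.499]
contact_force: [-0.0, -0.1, -0.2]
gripper_width: 25.9
```

```bash
python3 -c "
from h import *
to(455,107,8,0)"
```

```text
t 19.22 pos [454.7 107.4  82. ] tilt -1.0 jawyaw -179.76 F [-0.  -0.1 -0.2] w 25.9 j [ 0.58  0.3  -0.57 -0.   -0.71 -0.58]
shift [74.  -0.3 -0.4] spin 0.2
```

drive_tool(
  motion=[
    [30,0,0,0],
    [22,0,0,0],
    [12,0,0,0],
    [6,0,0,0],
    [3.5,0,0,0],
    [0,0,0,0],
  ],
)

```text
clock: 19.72
position: [454.9, 107.4, 8.5]
ee_rot: [-0.502, 0.499, 0.502, 0.498]
contact_force: [0.2, -0.7, 0.4]
gripper_width: 25.5
```

drive_tool(
  motion=[
    [0.5,0,0,0],
    [0,0,0,0],
  ],
)

```text
clock: 19.88
position: [455.5, 107.8, 9.0]
ee_rot: [0.502, -0.498, -0.501, -0.499]
contact_force: [1.1, -0.6, 0.1]
gripper_width: 26.3
```

drive_tool(
  motion=[
    [0,0,0,0],
    [0,0,0,0],
    [0,0,0,0],
    [0,0,0,0],
    [-10,0,0,0],
    [-35,0,0,0],
    [-35,0,0,0],
    [-35,0,0,0],
    [-35,0,0,0],
  ],
  grip=44,
)

```text
clock: 20.63
position: [454.4, 107.1, 160.1]
ee_rot: [-0.501, 0.499, 0.501, 0.499]
contact_force: [1.1, -0.0, 0.3]
gripper_width: 44.0
```

```bash
python3 -c "
from h import *
to(610,-290,180,None)"
```

```text
t 20.63 pos [454.4 107.1 160.1] tilt -1.0 jawyaw -179.69 F [ 1.1 -0.   0.3] w 44.0 j [ 0.58  0.19 -0.47 -0.   -0.91 -0.58]
shift [ -19.9 -153.4 -398. ] spin None
```

```bash
python3 - <<'E'
from h import *
print('tip',bp('top',(387.7,194),100),bp('scene',(326,144.7),100))
# base silhouette check: project cylinder outline for candidates
a=np.linspace(0,2*np.pi,60)
for n,(u,v) in [('top',(383,204)),('scene',(324,160))]:
    im=cv2.imread(f'pics/{n}0.png'); f=8
    A=np.array([[f,0,-f*(u-24)],[0,f,-f*(v-24)]],float); c=cv2.warpAffine(im,A,(390,390),flags=cv2.INTER_CUBIC)
    for z,r,col in [(0,16,(0,255,0)),(62,16,(255,0,255)),(102,5,(0,255,255))]:
        q=pj(n,np.c_[610+r*np.cos(a),-290+r*np.sin(a),0*a+z])@A[:,:2].T+A[:,2]
        cv2.polylines(c,[np.round(q).astype(np.int32)],True,col,1)
    cv2.imwrite(f'pics/_{n}.png',c)
im=snap('top','top8.png')
t=cv2.resize(cv2.imread('pics/top8.png')[150:310,155:255],(244,390))
cv2.imwrite('pics/v8.png',cv2.resize(np.hstack([cv2.imread('pics/_top.png'),cv2.imread('pics/_scene.png')]),(780,390)))
E
```

```text
tip [[ 616.63894795 -290.46567385]] [[ 617.76954583 -293.80835394]]
```

View pics/v8.png

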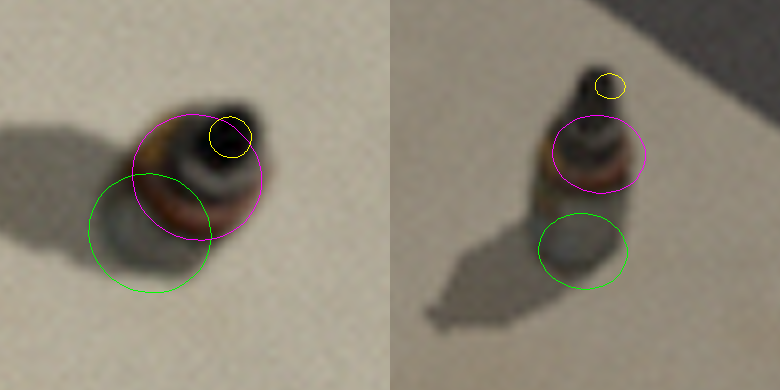

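drive_tool(
  motion=[
    [0,-14.5,-36.3,0],
    [0,-14.5,-36.3,0],
    [0,-14.5,-36.3,0],
    [0,-14.5,-36.3,0],
    [0,-14.5,-36.3,0],
    [0,-14.5,-36.3,0],
    [0,-14.5,-36.3,0],
    [0,-14.5,-36.3,0],
    [0,-14.5,-36.3,0],
    [0,-14.5,-36.3,0],
  ],
  grip=70,
)

```text
clock: 21.52
position: [602.1, -256.7, 157.9]
ee_rot: [-0.501, 0.499, 0.501, 0.499]
contact_force: [0.4, -0.1, 0.7]
gripper_width: 69.7
```

drive_tool(
  motion=[
    [0,-14.5,-36.3,0],
    [0,0,0,0],
    [0,0,0,0],
  ],
)

```text
clock: 21.77
position: [616.2, -293.0, 156.5]
ee_rot: [-0.5, 0.5, 0.501, 0.499]
contact_force: [-0.4, 0.5, 0.1]
gripper_width: 70.0
```

```bash
python3 -c "
from h import *
to(615.5,-291,36,0)"
```

```text
t 21.77 pos [ 616.2 -293.   156.5] tilt -1.0 jawyaw -179.89 F [-0.4  0.5  0.1] w 70.0 j [-0.21  0.54  0.06 -0.   -1.1   0.21]
shift [120.5   0.4   1.9] spin 0.1
```

drive_tool(
  motion=[
    [30,0,1.5,0],
    [30,0,0,0],
    [30,0,0,0],
    [20,0,0,0],
    [10,0,0,0],
    [0,0,0,0],
  ],
)

```text
clock: 22.27
position: [614.6, -287.9, 35.6]
ee_rot: [-0.5, 0.499, 0.503, 0.497]
contact_force: [-0.6, -0.4, 0.3]
gripper_width: 70.2
```

drive_tool(
  motion=[
    [0,0,0,0],
    [0,0,0,0],
    [0,0,0,0],
    [0,0,0,0],
    [0,0,0,0],
    [0,0,0,0],
    [0,0,0,0],
  ],
  grip=0,
)

```text
clock: 22.85
position: [617.6, -289.9, 40.8]
ee_rot: [0.503, -0.498, -0.5, -0.499]
contact_force: [-1.4, 0.5, 6.0]
gripper_width: 30.3
```

```bash
python3 -c "
from h import *
to(455,43,42,0)"
```

```text
t 22.85 pos [ 617.6 -289.9   40.8] tilt -1.0 jawyaw -179.66 F [-1.4  0.5  6. ] w 30.3 j [-0.2   0.65 -0.06  0.   -0.86  0.21]
shift [ -2.1 160.6 333.9] spin 0.3
```

drive_tool(
  motion=[
    [-10,0,0,0],
    [-30,0,0,0],
    [-30,0,0,0],
    [0,14.6,30.3,0],
    [0,14.6,30.3,0],
    [0,14.6,30.3,0],
    [0,14.6,30.3,0],
    [0,14.6,30.3,0],
    [0,14.6,30.3,0],
    [0,14.6,30.3,0],
  ],
)

```text
clock: 23.68
position: [512.5, -76.8, 109.0]
ee_rot: [0.501, -0.498, -0.501, -0.499]
contact_force: [1.1, 0.5, -0.0]
gripper_width: 29.9
```

drive_tool(
  motion=[
    [0,14.6,30.3,0],
    [0,14.6,30.3,0],
    [0,14.6,30.3,0],
    [0,14.6,30.3,0],
    [0,0,0,0],
    [0,0,0,0],
  ],
)

```text
clock: 24.18
position: [453.9, 44.3, 109.2]
ee_rot: [0.502, -0.497, -0.502, -0.498]
contact_force: [-0.0, -0.3, -0.9]
gripper_width: 30.2
```

```bash
python3 -c "
from h import *
to(455,43,45,0)
im=snap('top','top9.png')
snap('scene','scene9.png')
a=cv2.imread('pics/top9.png')[200:320,140:260];b=cv2.imread('pics/scene9.png')[200:320,220:340]
cv2.imwrite('pics/v9.png',cv2.resize(np.hstack([a,b]),(800,400),interpolation=cv2.INTER_CUBIC))"
```

```text
t 24.18 pos [453.9  44.3 109.2] tilt -1.0 jawyaw -179.48 F [-0.  -0.3 -0.9] w 30.2 j [ 0.46  0.24 -0.56 -0.   -0.77 -0.45]
shift [64.2 -1.  -1.4] spin 0.5
```

View pics/v9.png

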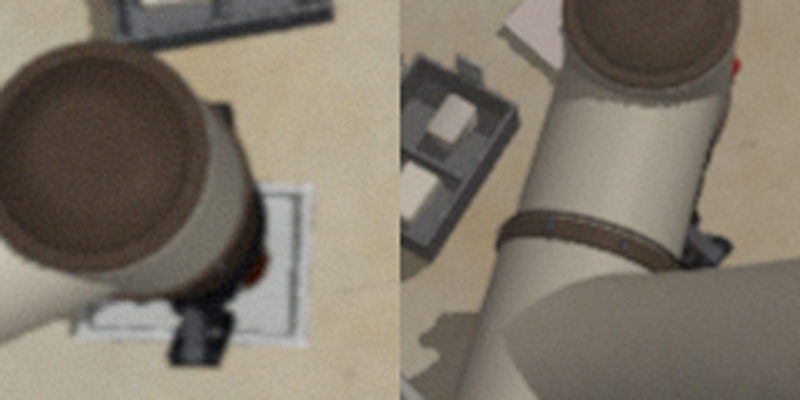

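drive_tool(
  motion=[
    [25,-1,-1.3,0],
    [20,0,0,0],
    [10,0,0,0],
    [5,0,0,0],
    [3,0,0,0],
    [0,0,0,0],
  ],
)

```text
clock: 24.78
position: [455.7, 40.9, 45.3]
ee_rot: [0.501, -0.499, -0.501, -0.499]
contact_force: [0.3, 0.1, -1.3]
gripper_width: 30.1
```

drive_tool(
  motion=[
    [1,0,0,0],
    [1,0,0,0],
    [0,0,0,0],
  ],
)

```text
clock: 25.03
position: [456.1, 41.6, 44.7]
ee_rot: [0.502, -0.498, -0.501, -0.499]
contact_force: [-2.3, -1.1, 5.3]
gripper_width: 29.8
```

drive_tool(
  motion=[
    [-1,0,0,0],
    [0,0,0,0],
    [0,0,0,0],
    [0,0,0,0],
    [0,0,0,0],
    [-15,0,0,0],
    [-35,0,0,0],
    [-35,0,0,0],
    [-35,0,0,0],
    [0,0,0,0],
  ],
  grip=62,
)

```text
clock: 25.87
position: [459.4, 42.9, 171.1]
ee_rot: [0.504, -0.494, -0.499, -0.503]
contact_force: [1.9, 0.4, -0.0]
gripper_width: 62.1
```

```bash
python3 -c "
from h import *
to(629.5,-120.3,140,-2.7)"
```

```text
t 25.87 pos [459.4  42.9 171.1] tilt -0.9999 jawyaw -179.58 F [ 1.9  0.4 -0. ] w 62.1 j [ 0.45  0.16 -0.48  0.   -0.92 -0.44]
shift [  32.8 -168.4 -164.6] spin 3.1
```

drive_tool(
  motion=[
    [0,-28,-27.4,0],
    [0,-28,-27.4,0],
    [0,-28,-27.4,0],
    [0,-28,-27.4,0],
    [0,-28,-27.4,0],
    [0,-28,-27.4,0],
    [20,0,0,3.1],
    [30,0,0,0],
    [0,0,0,0],
    [0,0,0,0],
  ],
  grip=50,
)

```text
clock: 26.7
position: [622.7, -122.1, 112.3]
ee_rot: [-0.487, 0.513, 0.489, 0.511]
contact_force: [0.7, 1.3, 0.4]
gripper_width: 49.9
```

```bash
python3 -c "
from h import *
to(630,-120.3,22,-2.7)
top=snap('top','top10.png')
from ov import *
" ; python3 - <<'E'
import cv2
E
```

```text
t 26.7 pos [ 622.7 -122.1  112.3] tilt -1.0 jawyaw 177.22 F [0.7 1.3 0.4] w 49.9 j [ 0.06  0.5  -0.12  0.   -0.96 -0.11]
shift [90.2 -7.7  2.2] spin -0.1
tub [635.7  68.7] yaw of y axis(deg from +y) 10.3 edges [125.4  95.3 125.6  95.3]
tray [455.1  75.2] yaw of y axis(deg from +y) -0.1 edges [137.9  95.5 135.7  97.6]
lid [ 628.5 -119.8] yaw of y axis(deg from +y) -2.4 edges [133.6  91.6 135.1  92.8]
wax [437.1 -80.8] yaw of y axis(deg from +y) -2.7 edges [41.4 30.5 40.6 28.5]
moulds [ 524.9 -242. ] yaw of y axis(deg from +y) -9.5 edges [33.9 24.7 34.5 24.2]
```

drive_tool(
  motion=[
    [30,-7.5,2.2,0],
    [30,0,0,0],
    [20,0,0,0],
    [10,0,0,0],
    [4,0,0,0],
    [0,0,0,0],
  ],
)

```text
clock: 27.25
position: [632.4, -119.8, 21.2]
ee_rot: [-0.488, 0.512, 0.488, 0.512]
contact_force: [-0.3, -0.0, 0.2]
gripper_width: 50.1
```

drive_tool(
  motion=[
    [0,0,0,0],
    [0,0,0,0],
    [0,0,0,0],
    [0,0,0,0],
    [0,0,0,0],
    [0,0,0,0],
    [0,0,0,0],
    [0,0,0,0],
  ],
  grip=0,
)

```text
clock: 27.92
position: [632.7, -120.1, 22.2]
ee_rot: [-0.489, 0.511, 0.487, 0.513]
contact_force: [-0.8, 0.7, 5.6]
gripper_width: 12.5
```

```bash
python3 -c "
from h import *
to(630,-120.3,22,-2.7)"
```

```text
t 27.92 pos [ 632.7 -120.1   22.2] tilt -1.0 jawyaw 177.25 F [-0.8  0.7  5.6] w 12.5 j [ 0.06  0.62 -0.18  0.   -0.77 -0.11]
shift [ 0.2  2.7 -0.4] spin -0.1
```

```bash
python3 - <<'E'
from fit import *
P=(639,70,10.5); s=3.9
def rectify(n,f,P,z,L,W):
    xs=np.arange(-W,W,1/s);ys=np.arange(L,-L,-1/s)  # image right = -y, up=+x
    Y,X=np.meshgrid(ys,xs[::-1]); a=np.radians(P[2])
    w=np.stack([P[0]+X*np.cos(a)-Y*np.sin(a),P[1]+X*np.sin(a)+Y*np.cos(a),0*X+z],-1).reshape(-1,3)
    uv=pj(n,w).astype(np.float32).reshape(*X.shape,2)
    return cv2.remap(cv2.imread(f'pics/{f}.png'),uv[...,0],uv[...,1],cv2.INTER_CUBIC)
o=[]
for n in('top','scene'):
    r=rectify(n,n+'0',P,42,77,57)
    r=cv2.resize(r,(600,444)) if 0 else r
    for a,b,c in[(46,66,(0,255,0)),(42,62,(255,0,255))]:
        x0,x1=int((77-b)*s),int((77+b)*s);y0,y1=int((57-a)*s),int((57+a)*s)
        for q in ((x0,y0),(x1,y1)):   # ticks only, at the sides' ends
            for t in (0.12,0.5,0.88):
                xx=int(x0+(x1-x0)*t);yy=int(y0+(y1-y0)*t)
                cv2.line(r,(xx-14,q[1]),(xx+14,q[1]),c,1);cv2.line(r,(q[0],yy-14),(q[0],yy+14),c,1)
    o.append(r)
o=np.vstack(o);print(o.shape)
k=min(1,800/o.shape[0]); o=np.hstack([o[:o.shape[0]//2],o[o.shape[0]//2:]]);print(o.shape)
cv2.imwrite('pics/v10.png',cv2.resize(cv2.convertScaleAbs(o,alpha=1.5,beta=10),(800,int(800*o.shape[0]/o.shape[1]))))
E
```

```text
tub [635.7  68.7] yaw of y axis(deg from +y) 10.3 edges [125.4  95.3 125.6  95.3]
tray [455.1  75.2] yaw of y axis(deg from +y) -0.1 edges [137.9  95.5 135.7  97.6]
lid [ 628.5 -119.8] yaw of y axis(deg from +y) -2.4 edges [133.6  91.6 135.1  92.8]
wax [437.1 -80.8] yaw of y axis(deg from +y) -2.7 edges [41.4 30.5 40.6 28.5]
moulds [ 524.9 -242. ] yaw of y axis(deg from +y) -9.5 edges [33.9 24.7 34.5 24.2]

(890, 601, 3)
(445, 1202, 3)
```

View pics/v10.png

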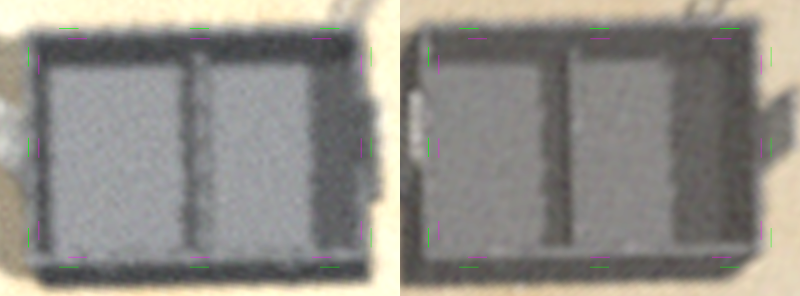

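drive_tool(
  motion=[
    [-10,0,0,0],
    [-30,0,0,0],
    [-30,0,0,0],
    [-30,0,0,0],
  ],
)

```text
clock: 28.25
position: [631.1, -120.1, 121.4]
ee_rot: [-0.487, 0.512, 0.488, 0.512]
contact_force: [0.7, 0.7, -1.0]
gripper_width: 12.6
```

```bash
python3 -c "
from h import *
to(642,72.9,100,12.2)"
```

```text
t 28.25 pos [ 631.1 -120.1  121.4] tilt -1.0 jawyaw 177.21 F [ 0.7  0.7 -1. ] w 12.6 j [ 0.06  0.5  -0.09 -0.   -0.98 -0.11]
shift [ 21.4  -1.5 193.3] spin -15.0
```

drive_tool(
  motion=[
    [0,0,32,0],
    [0,0,32,0],
    [0,0,32,0],
    [0,0,32,0],
    [0,0,32,0],
    [0,-1.5,33,0],
    [0,0,0,-5],
    [0,0,0,-5],
    [0,0,0,-5],
    [0,0,0,0],
  ],
)

```text
clock: 29.08
position: [642.3, 73.0, 120.5]
ee_rot: [-0.551, 0.443, 0.551, 0.443]
contact_force: [-0.1, 1.2, 0.2]
gripper_width: 12.6
```

```bash
python3 - <<'E' | tail -8
from h import *
for i in range(2): snap('top','top11.png'); snap('scene','scene11.png')
to(642,72.9,66,12.2)
s=arm.read_state(); z=s['position'][2]-22.2+13; p0=(s['position'][0],s['position'][1],12.2)
from fit import *
# edge profiles per side of the lid flange: offset (mm, outward) of strongest gradient
a=np.radians(12.2); ex=np.array([np.cos(a),np.sin(a)]);ey=np.array([-np.sin(a),np.cos(a)])
for n in('top','scene'):
    im=cv2.GaussianBlur(cv2.imread(f'pics/{n}11.png').astype(np.float32).mean(2),(0,0),.8)
    for nm,d,t,h,l in [('+x',ex,ey,47,55),('-x',-ex,ey,47,55),('+y',ey,ex,67.5,36),('-y',-ey,ex,67.5,36)]:
        o=np.arange(-9,9.01,1);u=np.linspace(-l,l,6)
        w=np.array(p0[:2])+(h+o)[:,None,None]*d+u[None,:,None]*t
        uv=pj(n,np.c_[w.reshape(-1,2),np.full(w.size//2,z)]).astype(np.float32)
        v=cv2.remap(im,uv[:,0],uv[:,1],1).reshape(len(o),6)
        g=np.diff(v,axis=0); print(n,nm,'off',o[:-1][np.abs(g).argmax(0)]+.5,'g',g[np.abs(g).argmax(0),range(6)].round(0))
E
```

```text
top +x off [6.5 6.5 8.5 8.5 4.5 0.5] g [ -0.   0. -10.   1.   3. -15.]
top -x off [5.5 6.5 5.5 5.5 5.5 5.5] g [18. 17. 19. 17. 17. 17.]
top +y off [-8.5 -5.5  2.5  8.5 -5.5 -7.5] g [-6. -2. -1.  6. -6.  1.]
top -y off [-0.5 -4.5 -3.5 -3.5 -4.5 -4.5] g [ 12. -12. -18. -18. -13. -11.]
scene +x off [ 1.5  8.5 -8.5  3.5 -2.5  4.5] g [-0. -0.  1.  1.  0.  0.]
scene -x off [ 8.5 -8.5  8.5 -4.5 -1.5  0.5] g [-2. -0. -0.  0.  0. -0.]
scene +y off [ 8.5  5.5  8.5  2.5 -3.5 -5.5] g [ 2. -1. -1. -1. -1. -1.]
scene -y off [-2.5  8.5  6.5 -7.5 -0.5  8.5] g [ 0.  0.  0. -0. -0. -3.]
```

```bash
python3 - <<'E' >/dev/null
from ov import *
z=120.5-22.2
ov([([(94,135,z+13),(81,121,z),(92,132,42)],(642.3,73,12.2))],[('top',205,195,52),('scene',235,225,52)],'v11.png','11')
E
```

```text
(no output)
```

View pics/v11.png

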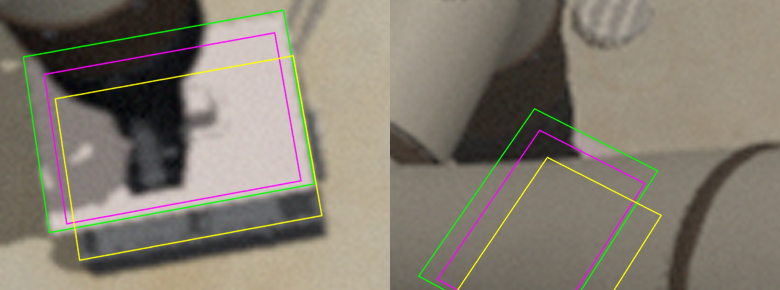

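The held lid covers the tub. Its −y edge is about 1.5 mm further +y than predicted (right edge at x=310, overlay at 314), and its yaw is about 0.6° short. I'll correct both and lower it.

drive_tool(
  motion=[
    [20,0,-1.5,-0.6],
    [20,0,0,0],
    [8,0,0,0],
    [4,0,0,0],
    [0,0,0,0],
  ],
)

```text
clock: 29.7
position: [642.6, 70.9, 67.6]
ee_rot: [-0.552, 0.442, 0.553, 0.441]
contact_force: [-0.4, 1.2, -0.5]
gripper_width: 12.7
```

```bash
python3 -c "
from h import *
to(642.3,71.5,66,12.5);print(arm.read_state()['wrist_torque'])"
```

```text
t 29.7 pos [642.6  70.9  67.6] tilt -1.0 jawyaw -167.22 F [-0.4  1.2 -0.5] w 12.7 j [ 0.36  0.57 -0.13  0.   -0.87 -0.14]
shift [1.6 0.1 0.6] spin 0.3
[ 0.0517792  -0.01283436  0.04037143]
```

drive_tool(
  motion=[
    [1.5,0,0.5,0.3],
    [1,0,0,0],
    [0,0,0,0],
  ],
)

```text
clock: 29.95
position: [643.2, 71.9, 66.6]
ee_rot: [0.552, -0.442, -0.551, -0.443]
contact_force: [-0.4, 0.7, -0.4]
gripper_width: 13.2
```

drive_tool(
  motion=[
    [1,0,0,0],
    [1,0,0,0],
    [0,0,0,0],
  ],
)

```text
clock: 30.2
position: [643.0, 71.9, 64.2]
ee_rot: [0.552, -0.442, -0.551, -0.443]
contact_force: [-0.0, 0.7, 0.8]
gripper_width: 12.8
```

```bash
python3 -c "
from h import *
st();print(arm.read_state()['wrist_torque'])"
```

```text
t 30.2 pos [643.   71.9  64.2] tilt -1.0 jawyaw -167.48 F [-0.   0.7  0.8] w 12.8 j [ 0.36  0.57 -0.13 -0.   -0.86 -0.14]
[0.24449801 0.08789139 0.01197087]
```

drive_tool(
  motion=[
    [1,0,0,0],
    [1,0,0,0],
    [0,0,0,0],
  ],
)

```text
clock: 30.45
position: [643.3, 72.2, 62.4]
ee_rot: [0.552, -0.442, -0.551, -0.443]
contact_force: [0.1, 2.3, 2.6]
gripper_width: 12.8
```

drive_tool(
  motion=[
    [1,0,0,0],
    [1,0,0,0],
    [0,0,0,0],
  ],
)

```text
clock: 30.7
position: [643.3, 72.0, 60.5]
ee_rot: [0.552, -0.442, -0.551, -0.443]
contact_force: [-1.1, 2.1, 4.3]
gripper_width: 12.4
```

```bash
python3 -c "
from h import *
st();print(arm.read_state()['wrist_torque'])"
```

```text
t 30.7 pos [643.3  72.   60.5] tilt -1.0 jawyaw -167.46 F [-1.1  2.1  4.3] w 12.4 j [ 0.36  0.58 -0.14  0.   -0.86 -0.14]
[ 0.54932285  0.1391851  -0.00601196]
```

drive_tool(
  motion=[
    [1,0,0.5,0],
    [1,0,0.5,0],
    [1,0,0,0],
    [0,0,0,0],
  ],
)

```text
clock: 31.03
position: [643.2, 72.2, 59.0]
ee_rot: [0.552, -0.442, -0.551, -0.443]
contact_force: [-2.1, 0.7, 10.7]
gripper_width: 12.5
```

drive_tool(
  motion=[
    [1,0,0,0],
    [1,0,0,0],
    [1,0,0,0],
    [0,0,0,0],
  ],
)

```text
clock: 31.37
position: [642.5, 72.3, 54.2]
ee_rot: [0.552, -0.443, -0.551, -0.442]
contact_force: [-2.3, 0.3, 5.9]
gripper_width: 12.7
```

```bash
python3 -c "
from h import *
st();print(arm.read_state()['wrist_torque'])"
```

```text
t 31.37 pos [642.5  72.3  54.2] tilt -1.0 jawyaw -167.48 F [-2.3  0.3  5.9] w 12.7 j [ 0.36  0.58 -0.14  0.   -0.84 -0.14]
[ 0.25485341  0.41484828 -0.05144459]
```

drive_tool(
  motion=[
    [1,0,0,0],
    [1.5,0,0,0],
    [0,0,0,0],
    [0,0,0,0],
  ],
)

```text
clock: 31.7
position: [642.5, 72.3, 54.2]
ee_rot: [0.552, -0.442, -0.551, -0.442]
contact_force: [-5.9, 0.7, 15.7]
gripper_width: 13.0
```

drive_tool(
  motion=[
    [1.5,0,0,0],
    [0,0,0,0],
  ],
)

```text
clock: 31.87
position: [642.5, 72.3, 54.2]
ee_rot: [0.552, -0.442, -0.551, -0.442]
contact_force: [-8.2, 1.1, 22.6]
gripper_width: 12.9
```

```bash
python3 -c "
from h import *
st();print(arm.read_state()['wrist_torque'])"
```

```text
t 31.87 pos [642.5  72.3  54.2] tilt -1.0 jawyaw -167.42 F [-8.2  1.1 22.6] w 12.9 j [ 0.36  0.58 -0.14  0.   -0.84 -0.14]
[ 0.42655877  2.59934747 -0.11704506]
```

It hit a hard stop at TCP z = 54.2, the closed height, with force dropping at the snap. I'll unload it and tug gently to test the catches.

drive_tool(
  motion=[
    [-2,0,0,0],
    [-2,0,0,0],
    [-2,0,0,0],
    [-1,0,0,0],
    [0,0,0,0],
  ],
)

```text
clock: 32.28
position: [641.8, 72.2, 55.0]
ee_rot: [-0.551, 0.443, 0.552, 0.442]
contact_force: [1.6, 0.1, -4.0]
gripper_width: 12.2
```

```bash
python3 -c "
from h import *
st();print(arm.read_state()['wrist_torque'])"
```

```text
t 32.28 pos [641.8  72.2  55. ] tilt -1.0 jawyaw -167.53 F [ 1.6  0.1 -4. ] w 12.2 j [ 0.36  0.58 -0.14 -0.   -0.85 -0.14]
[ 0.06307246 -0.40052623 -0.02904915]
```

The catches hold against a 4 N pull with under 1 mm of play. I'll reseat the lid, release, retreat and check.

drive_tool(
  motion=[
    [2,0,0,0],
    [2,0,0,0],
    [0,0,0,0],
  ],
)

```text
clock: 32.53
position: [641.9, 72.2, 54.2]
ee_rot: [-0.551, 0.443, 0.552, 0.442]
contact_force: [-4.9, -0.7, 7.2]
gripper_width: 12.8
```

drive_tool(
  motion=[
    [0,0,0,0],
    [0,0,0,0],
    [0,0,0,0],
    [0,0,0,0],
    [-10,0,0,0],
    [-35,0,0,0],
    [-35,0,0,0],
    [-35,0,0,0],
    [0,0,-40,0],
    [0,0,-40,0],
  ],
  grip=45,
)

```text
clock: 33.37
position: [661.8, -4.1, 172.6]
ee_rot: [0.554, -0.439, -0.551, -0.443]
contact_force: [0.9, 0.7, -0.6]
gripper_width: 45.0
```

drive_tool(
  motion=[
    [0,0,-40,0],
    [0,0,-40,0],
    [0,0,-40,0],
    [0,0,-40,0],
    [0,0,0,0],
    [0,0,0,0],
  ],
)

```text
clock: 33.87
position: [694.3, -164.2, 167.6]
ee_rot: [-0.551, 0.444, 0.551, 0.444]
contact_force: [0.6, 0.8, 0.3]
gripper_width: 44.9
```

```bash
python3 - <<'E' | tail -12
from h import *
snap('top','topF.png');snap('scene','sceneF.png');st()
from fit import *
M['lidc']=[(94,135,45)]
for n in('top','scene'):
    im=cv2.GaussianBlur(cv2.imread(f'pics/{n}F.png').astype(np.float32),(0,0),1.0)
    G[n]=np.stack([cv2.Sobel(im,-1,1,0).sum(2),cv2.Sobel(im,-1,0,1).sum(2)],-1)
for ns in(['top'],['scene'],['top','scene']):
    for z in (45,53):
        M['lidc']=[(94,135,z)];r=differential_evolution(cost,[(630,654),(60,85),(5,18)],args=('lidc',ns),seed=1)
        print(ns,z,r.x.round(1),round(r.fun))
# objects in the tray: bottle (dark) and cassette spot (brown)
im=cv2.imread('pics/topF.png').astype(int)
sub=im[240:310,155:240]; b,g,r=sub[...,0],sub[...,1],sub[...,2]
ys,xs=np.where((r-b>45)&(r>90));
lab=cv2.connectedComponentsWithStats(((r-b>50)).astype(np.uint8))
print('spot/label blobs',[(s[4],(c+[155,240]).round(1),bp('top',c+[155,240],15).round(0)) for s,c in zip(lab[2][1:],lab[3][1:]) if s[4]>3])
lab=cv2.connectedComponentsWithStats((sub.max(2)<60).astype(np.uint8))
print('dark',[(s[4],(c+[155,240]).round(1),bp('top',c+[155,240],80).round(0)) for s,c in zip(lab[2][1:],lab[3][1:]) if s[4]>12])
E
```

```text
lid [ 628.5 -119.8] yaw of y axis(deg from +y) -2.4 edges [133.6  91.6 135.1  92.8]
wax [437.1 -80.8] yaw of y axis(deg from +y) -2.7 edges [41.4 30.5 40.6 28.5]
moulds [ 524.9 -242. ] yaw of y axis(deg from +y) -9.5 edges [33.9 24.7 34.5 24.2]

['top'] 45 [630.1  60.    5. ] -288
['top'] 53 [630.1  60.    5. ] -272
['scene'] 45 [643.7  75.9  12.3] -1000
['scene'] 53 [637.9  78.1  13.8] -1000
['top', 'scene'] 45 [643.4  77.   10. ] -1155
['top', 'scene'] 53 [641.   77.5   9.7] -1162
spot/label blobs []
dark [(np.int32(233), array([196.3, 296.8]), array([[414.,  67.]]))]
```

drive_tool(
  motion=[
    [0,30.6,-26,0],
    [0,30.6,-26,0],
    [0,30.6,-26,0],
    [0,30.6,-26,0],
    [0,30.6,-26,0],
    [0,30.6,-26,0],
    [0,30.6,-26,0],
    [0,30.6,-26,0],
    [0,0,0,0],
    [0,0,0,0],
  ],
)

```text
clock: 34.8
position: [499.8, -418.0, 168.4]
ee_rot: [0.551, -0.443, -0.551, -0.443]
contact_force: [1.0, 0.0, 0.7]
gripper_width: 45.0
```

```bash
python3 - <<'E' | tail -14
from h import *
snap('top','topG.png');snap('scene','sceneG.png');st()
from fit import *
for n in('top','scene'):
    im=cv2.GaussianBlur(cv2.imread(f'pics/{n}G.png').astype(np.float32),(0,0),1.0)
    G[n]=np.stack([cv2.Sobel(im,-1,1,0).sum(2),cv2.Sobel(im,-1,0,1).sum(2)],-1)
for ns in(['top'],['scene']):
    M['lidc']=[(94,135,45)];r=differential_evolution(cost,[(630,654),(60,85),(5,18)],args=('lidc',ns),seed=1)
    print('lid',ns,r.x.round(1),round(r.fun))
for n in('top','scene'):
    P=pj(n,[[455,107,11],[455,43,60],[761,-115,6],[769,83,30]]).round(0).astype(int)
    i0=cv2.imread(f'pics/{n}0.png').astype(int);i1=cv2.imread(f'pics/{n}G.png').astype(int)
    for k,(u,v) in zip(('cass','bottle','petri','beaker'),P):
        s=i1[v-22:v+23,u-22:u+23];d=np.abs(s-i0[v-22:v+23,u-22:u+23]).mean()
        m=(s[...,2]-s[...,0]>35).astype(np.uint8);L=cv2.connectedComponentsWithStats(m)
        dk=np.argwhere(s.max(2)<55)
        print(n,k,(u,v),'diff',d.round(1),'brown',[(int(q[4]),(c-22).round(1)) for q,c in zip(L[2][1:],L[3][1:]) if q[4]>3][:3],'dark',len(dk),(dk.mean(0)[::-1]-22).round(1) if len(dk) else '')
E
```

```text
lid [ 628.5 -119.8] yaw of y axis(deg from +y) -2.4 edges [133.6  91.6 135.1  92.8]
wax [437.1 -80.8] yaw of y axis(deg from +y) -2.7 edges [41.4 30.5 40.6 28.5]
moulds [ 524.9 -242. ] yaw of y axis(deg from +y) -9.5 edges [33.9 24.7 34.5 24.2]

lid ['top'] [639.7  73.5  12.9] -909
lid ['scene'] [643.1  68.8  13.5] -679
top cass (np.int64(183), np.int64(278)) diff 41.7 brown [(13, array([1.8, 0.5]))] dark 0 
top bottle (np.int64(212), np.int64(276)) diff 33.8 brown [(55, array([6.9, 6.2]))] dark 66 [0.7 0.9]
top petri (np.int64(296), np.int64(138)) diff 6.4 brown [] dark 0 
top beaker (np.int64(202), np.int64(128)) diff 5.6 brown [(9, array([11.3, 16. ])), (5, array([13.8, 15.2])), (28, array([-9.5, 20.7]))] dark 115 [-0.3 -4.7]
scene cass (np.int64(273), np.int64(304)) diff 30.2 brown [(9, array([ 20.7, -20.7])), (9, array([ 1., -1.]))] dark 13 [ 17.5 -19.7]
scene bottle (np.int64(290), np.int64(279)) diff 19.3 brown [(52, array([ 15.5, -17.9])), (7, array([-19.3, -11.1])), (12, array([-18.9,  -6.5]))] dark 67 [ 1.4 -1.3]
scene petri (np.int64(244), np.int64(176)) diff 7.6 brown [] dark 0 
scene beaker (np.int64(190), np.int64(218)) diff 8.2 brown [(8, array([ -0.4, -21.2])), (25, array([19.2, 13. ])), (4, array([15.5, 17.5]))] dark 29 [-5.2 -4.9]
```

```bash
python3 - <<'E'
from h import *
from scipy.optimize import least_squares
def tri(a,b):
    r=least_squares(lambda p:np.r_[(pj('top',p)-a).ravel(),(pj('scene',p)-b).ravel()],[500,0,40]);return r.x.round(1),round(r.cost,2)
def dark(f,u,v,h=14):
    s=cv2.imread(f)[v-h:v+h+1,u-h:u+h+1];d=np.argwhere(s.max(2)<60);return d.mean(0)[::-1]+[u-h,v-h],len(d)
print('start',A:=dark('pics/top0.png',385,200),B:=dark('pics/scene0.png',325,152),tri(A[0],B[0]))
print('now',A:=dark('pics/topG.png',212,276),B:=dark('pics/sceneG.png',291,278),tri(A[0],B[0]))
print('spot',tri([184.8,278.5],[274,303]))
E
```

```text
start (array([382.34507042, 201.23943662]), 142) (array([324.46987952, 153.36144578]), 83) (array([ 610. , -284.9,   74.3]), np.float64(0.74))
now (array([213.08235294, 277.36470588]), 85) (array([290.81111111, 278.45555556]), 90) (array([454.1,  40.5,  59.6]), np.float64(0.35))
spot (array([454.2, 103.2,  13.7]), np.float64(0.12))
```

```bash
python3 - <<'E'
from h import *
for f,x,y in(('0',616,-291.5),('G',455.5,41.5)):
  for n in('top','scene'):
    im=cv2.GaussianBlur(cv2.imread(f'pics/{n}{f}.png'),(3,3),0)
    z0=4 if f=='G' else 0
    uv=pj(n,[[x,y,z+z0] for z in range(0,131,10)])
    print(f,n,[tuple(int(c) for c in im[int(round(v)),int(round(u))][::-1]) for u,v in uv])
E
```

```text
0 top [(50, 38, 27), (52, 31, 19), (46, 31, 23), (33, 26, 21), (48, 44, 41), (65, 61, 56), (21, 20, 20), (6, 8, 9), (7, 8, 8), (9, 7, 6), (44, 42, 37), (105, 100, 89), (158, 152, 135), (175, 168, 151)]
0 scene [(75, 74, 68), (79, 77, 69), (75, 73, 63), (54, 44, 34), (63, 46, 37), (44, 38, 33), (50, 46, 41), (41, 38, 34), (36, 33, 29), (33, 31, 26), (39, 36, 33), (137, 130, 116), (146, 138, 122), (140, 132, 117)]
G top [(80, 75, 69), (39, 36, 33), (39, 36, 33), (10, 10, 8), (5, 4, 2), (5, 4, 3), (4, 4, 2), (5, 5, 2), (5, 4, 3), (17, 12, 8), (35, 27, 18), (54, 42, 26), (74, 61, 47), (98, 91, 83)]
G scene [(56, 46, 36), (57, 41, 31), (60, 44, 35), (54, 42, 35), (45, 40, 34), (55, 52, 46), (45, 42, 38), (34, 32, 28), (30, 27, 24), (32, 30, 25), (33, 30, 26), (58, 55, 51), (102, 100, 97), (135, 132, 128)]
```

```bash
python3 -c "
from h import *
st(); print(arm.job_done())"
```

```text
t 34.9 pos [ 501.4 -416.5  168.3] tilt -1.0 jawyaw -167.39 F [ 0.7  1.2 -0. ] w 44.9 j [-0.45  0.48 -0.01 -0.   -1.08  0.67]
the job is handed in; nothing more can be done
None
```

I filled both containers, closed the lid, and handed the job in at about 35 s of the 128 s allowed. The verdict isn't reported back.

- **Tub:** The wax is in the +y compartment and the moulds in the −y one; both lay flat in the picture taken before closing.
- **Lid:** Pushing took about 11 N, then the force fell as it dropped to a hard stop at the closed height. It took 23 N there without going lower, and held against a 4 N upward pull with under 1 mm of play.
- **Tray:** The cassette is in the +y compartment, with its spot found at about (454, 103). The bottle is in the −y compartment at about (455, 41), with the dark glass showing up to its full height in the scene camera.
- **Bystanders:** The image areas around the petri dish and beaker barely changed from the start, and I never worked near them.

**Failures and disagreements:**
- The first cassette grasp closed above it, and the second caught it too high and off centre. The third, lower grasp held.
- I reached the 16-picture limit, so the final check was on numbers only.
- The final camera fits of the lid disagreed by up to 5 mm: (640, 73.5) from above and (643, 69) from the scene camera. For the lid position I relied on the arm's readings and forces instead.

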